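# Slide the tube rack home in the drying bay

## Task

First take the white jar out of the drying bay's track and stand it upright on the worktop, clear of the track. Then set the blue tube rack upright in the track, lengthways, and push it in under the hood until you feel it come fully home against the sprung contact at the back, but gently: do not shove the contact's mount back. Leave the other things on the bench alone.

Things in the scene. Friction and masses are not known exactly. Their poses are not given: they have to be found in the camera images.
- drying_bay: white drying bay fixed on the worktop, 400 x 104 mm. Origin on the worktop below the middle of the hood's mouth; x runs along the track into the hood (to the robot's right, roughly along the front edge), y away from the robot, z up. Open track at local x -200 to 0: floor 6 mm above the worktop, two grey rails 70 mm apart with tops at 20 mm. Hood at local x 0 to 200.
- mouth (a point): middle of the hood's lower lip, 102 mm above the worktop. Opening 86 mm wide below it; above it the front face leans back at 48 degrees from level up to 202 mm, so a tool that follows the rack in must be tilted, leaning back along the track away from the hood.
- home_near (a point): on the track floor, 12 mm out from the mouth. When home the rack's rear end lies somewhere from here to 22 mm inside the mouth, a different depth each time; its other end then holds the hidden contact fully pressed.
- tube_rack: blue plastic test tube rack, empty, loose, 62 wide x 149 long x 78 mm high, 0.25 to 0.42 kg. Origin: centre of underside; x across the width, y along the length, z up. Solid end plates 62 wide, 4 thick, up to 78 mm; between them the sides are open but for shelf edges at 36-40 and 73-76 mm up. It starts beyond the track; either end may go in first.
- white_jar: white screw-cap jar with a green stripe, loose, 40 mm diameter, 74 mm high (cap 33 mm diameter above 56 mm), about 0.12 kg; origin at the centre of its underside. It starts standing in the track.
- contact (a joint): travel of the sprung contact hidden in the bay: 0 free, 0.008 m fully pressed in by a rack that is home (under 1 N); beyond that the contact is firm
- contact_block (a joint): how far the contact's mount has been shoved back from its setting, m; 0 at the start, it gives way at about 10 N
- yellow_jar: bystander: jar with yellow cap, 70 mm diameter, 124 mm high; origin under its centre
- blue_bottle: bystander: white bottle with blue cap, 71 mm diameter, 151 mm high; origin under its centre
- beaker: bystander: glass beaker, 58 mm diameter, 72 mm high; origin under its centre
- timer: bystander: white bench timer, 58 x 62 x 20 mm; origin under its centre
- small_jar: bystander: low jar with yellow cap, 62 mm diameter, 72 mm high; origin under its centre
Mind the look-alikes: they are no part of the job. What is shaped like the white_jar but brown or purple is not meant.

How it is judged:
On the way, in this order (a step that is already met when the one before it is completed fails the run):
1. the white jar stands upright on the worktop, clear of the track, before the rack is in the track (height (world z) of white_jar below 0.005 m and angle between white_jar's own z axis and vertical below 0.15 rad and linear speed of white_jar below 0.03 m/s and (y of white_jar in the frame of drying_bay above 0.073 m or y of white_jar in the frame of drying_bay below -0.073 m or x of white_jar in the frame of drying_bay below -0.215 m) and (y of tube_rack in the frame of drying_bay above 0.04 m or y of tube_rack in the frame of drying_bay below -0.04 m or height (world z) of tube_rack above 0.03 m)), for 0.2 s.
2. the rack stands in the track between the rails (z of tube_rack in the frame of drying_bay below 0.01 m and y of tube_rack in the frame of drying_bay between -0.008 and 0.008 m and angle between the y axis of tube_rack and the x axis of drying_bay, either way round below 0.12 rad and angle between tube_rack's own z axis and vertical below 0.06 rad), for 0.2 s.
At the end, for the whole second after the job is handed in: Rack upright, lengthways in the track under the hood, released, at rest; contact pressed in over 6 of its 8 mm, its mount shoved back under 3 mm; white jar upright on the worktop, its centre over 73 mm to the side of the track's centre line or over 215 mm out from the mouth (value of joint contact above 0.006 m and x of tube_rack in the frame of drying_bay above 0.055 m and y of tube_rack in the frame of drying_bay between -0.008 and 0.008 m and angle between the y axis of tube_rack and the x axis of drying_bay, either way round below 0.12 rad and angle between tube_rack's own z axis and vertical below 0.06 rad and linear speed of each of tube_rack, white_jar below 0.02 m/s and value of joint contact_block below 0.003 m and height (world z) of white_jar below 0.005 m and angle between white_jar's own z axis and vertical below 0.15 rad and (y of white_jar in the frame of drying_bay above 0.073 m or y of white_jar in the frame of drying_bay below -0.073 m or x of white_jar in the frame of drying_bay below -0.215 m)); the robot touches nothing.
It fails at once if the contact's mount was shoved back 3 mm or more (value of joint contact_block above 0.003 m).
It fails at once if the white jar was tipped over (angle between white_jar's own z axis and vertical above 0.9 rad).
It fails at once if a bystander was moved more than 20 mm (distance of any of yellow_jar, blue_bottle, beaker, timer, small_jar from where it was at the start of the episode above 0.02 m).
It also fails if it takes over 69 s, if anything falls off the work surface, if the arm or the gripper's body presses on something with over 40 N, if the wrist force passes 120 N, or if a joint passes its speed limit or range.

## Robot

A 6-joint arm with a two-finger parallel gripper is mounted at the origin on a cart in front of the work surface, level with it; the furniture and walls round the work are solid. World frame = base frame: x ahead of the robot, y to its left, z up, the work surface at z = 0. Lengths are in m, angles in rad, forces in N, time in s.
With the tool pointing down it reaches from about 0.3 to 0.775 m from the base axis. Payload 14.6 kg.
Tool frame: the origin (TCP) lies at the very end of the fingers, on their centre line; the grasp point (between the pads) lies 19 mm behind it; z points along the fingers, x is the direction in which the jaws open and shut, and the axes are right-handed (so a half turn about z gives the same grasp; the last joint's range is limited). The gripper opens to 94 mm and grips with 3 to 60 N. Pads are 16 mm wide; open, the fingers measure 119 mm over their backs; the gripper's body (75 mm by 177 mm) begins 78 mm behind the grasp point.
Start: joints at [-1.247, 0.3, 1.521, -0, 1.321, -0.067], TCP at [0.21, -0.509, 0.205] pointing down, gripper open.
Joint ranges: [-3.03, 3.03], [-0.79, 2.21], [0.23, 2.52], [-1.04, 4.18], [0, 3.07], [-2.55, 2.55]. Speed limits (rad/s): [2.22, 2.22, 2.57, 3.14, 3.14, 3.14].

## Interface

Orientations are given as [roll, pitch, yaw] about the fixed x, y, z axes, in that order (R = Rz(yaw) Ry(pitch) Rx(roll)).
In Python, from station import ctrl gives the robot as it stands.
- The arm moves only by the shell command python3 -m inch 'ROWS' [FORCE]. ROWS is JSON, one flat list of numbers, 7 for each row, row after row: the shift along the tool's x, y, z in cm, then the turn, a rotation vector about the tool's x, y, z in rad, then the opening, from 0 (shut) to 1 (fully open). In form: [tx, ty, tz, wx, wy, wz, claw, tx, ty, tz, wx, wy, wz, claw, ...]. A call has 1 to 20 rows; each row shifts and turns the commanded pose from where the row before left it, along the tool's axes as they then stand; what a row does not reach is not made up. A row lasts 1/8 s, in which the tool goes at most 62.5 mm and 10.7 degrees, less where a joint would pass 70% of its speed; a pose out of reach is approached as far as the arm can. A call is refused whole if a number of a shift passes 6.25 or a number of a turn 0.188, either way. A call with a gripper value outside its range is refused whole. The fingers move at their own pace and stop on an object; FORCE is the grip in N (left out, the last holds). Time passes only in rows, so rows that do not move let the fingers close. It gives the time, the measured TCP pose, the force and the opening at its end, in the units of the state.
- ctrl.get_obs(): the state, without advancing time (a new reading comes with each control period).
- ctrl.camera(name): name is "side" or "top"; returns (picture, depth): 420x560x3 uint8, red, green, blue; 420x560 float32, m along the optical axis (not along the pixel's ray), 0 where there is no reading.
- ctrl.camera_params(name): a dict with "vertical_fov" (degrees; the focal length in pixels is half the picture's height over the tangent of half this angle, whatever the lens; pixels are square), "cx", "cy" (the principal point, pixels), "camera_from_world" (4x4, takes a point from world to camera coordinates). Camera axes: x right, y down, z forward; pixel columns grow to the right and rows downward; lengths in m; the calibration is good to about 2 mm. A picture is of the moment at which its call begins. camera_params takes no time and is no camera call.
- ctrl.hand_in(): hands the job in, once; it reports no verdict.
Trained networks look in the newest picture that a camera, given by its name, has taken for a name from the list of things; names that differ only in an ending like _2 or _b are one class to them, and where a whole thing is asked for, a point or a joint stands for the part that bears it (a point fixed in the world has none). Each returns a list of dicts, best first, with "score" (0 to 1); they miss things now and then, are a little off and sometimes report something else, mostly with a low value. They report only what shows in the picture. A call takes as long as a camera call. They do not tell look-alikes from the thing itself.
- ctrl.spot_in(camera, label): "bbox" ([centre column, centre row, width, height] in pixels, round what is visible of it).
- ctrl.place_of(camera, label): "centre" ([column, row] in pixels: a listed point, or the origin of a listed thing).
The state is a dict: "time_s": time; "qpos": joint angles; "joint_vel": joint speeds; "tau": joint torques, N m; "ee_pos": TCP position; "eef_rot": TCP orientation; "force": force on the tool from outside, world axes, zero at the start; "moment": the same for the moment, N m; "grip_width": finger opening in m.
Only numpy, scipy, OpenCV 4.12 (cv2) and the standard library are available. Lean on these libraries where they do the work, as an engineer would, in place of code of your own. Each camera call takes 0.05 s, during which the arm holds its last target. There are 200 camera calls.

## Working session

There is one attempt and no reset: what is moved stays moved. The work goes in short steps, Python scripts to look and compute and a shell command to move; the robot and the scene stay as the last step left them, time stands still between calls to the robot, and variables do not carry over. Pictures are saved under pics/ and viewed, about 8 in all and at most 12, crops included, and the job is handed in when it is done.

```bash
ls; mkdir -p pics
cat > h.py <<'E'
import numpy as np, cv2
from station import ctrl
from scipy.spatial.transform import Rotation as R
def shot(cam,name=None):
    im,d=ctrl.camera(cam)
    if name: cv2.imwrite(f'pics/{name}.png',im[:,:,::-1])
    return im,d
def cloud(cam,d):
    p=ctrl.camera_params(cam);f=d.shape[0]/2/np.tan(np.radians(p['vertical_fov'])/2)
    v,u=np.mgrid[:d.shape[0],:d.shape[1]]
    P=np.stack([(u-p['cx'])/f*d,(v-p['cy'])/f*d,d],-1)
    T=np.linalg.inv(np.array(p['camera_from_world']))
    W=P@T[:3,:3].T+T[:3,3]; W[d==0]=np.nan
    return W
def ray(cam,px,z):
    p=ctrl.camera_params(cam);f=210/np.tan(np.radians(p['vertical_fov'])/2)
    T=np.linalg.inv(np.array(p['camera_from_world']))
    r=T[:3,:3]@np.array([(px[0]-p['cx'])/f,(px[1]-p['cy'])/f,1]);o=T[:3,3]
    return o+r*(z-o[2])/r[2]
E
python3 - <<'E'
from h import *
np.set_printoptions(precision=4,suppress=True)
for c in ['top','side']:
    im,d=shot(c,c+'0'); p=ctrl.camera_params(c);print(c,p['vertical_fov'],p['cx'],p['cy'],np.linalg.inv(np.array(p['camera_from_world'])))
    np.save(c+'0.npy',d)
    for n in ['drying_bay','mouth','home_near','tube_rack','white_jar','yellow_jar','blue_bottle','beaker','timer','small_jar']:
        z={'mouth':.102,'home_near':.006,'white_jar':.006}.get(n,0)
        for r in ctrl.place_of(c,n)[:3]: print(n,round(r['score'],2),r['centre'],ray(c,r['centre'],z))
print(ctrl.get_obs())
E
```

```text
pics
top 44.13827817519307 279.6890856998967 211.36563939277002 [[-0.0118 -0.9835  0.1807  0.1635]
 [-0.9996  0.0161  0.0221  0.1008]
 [-0.0247 -0.1803 -0.9833  1.8643]
 [ 0.      0.      0.      1.    ]]
drying_bay 0.92 [296.1, 214.3] [0.4942 0.0829 0.    ]
mouth 0.83 [299.2, 210.6] [0.4889 0.0729 0.102 ]
home_near 0.86 [295.3, 220.9] [0.4688 0.0863 0.006 ]
home_near 0.28 [162.7, 200.6] [0.5524 0.5732 0.006 ]
tube_rack 0.87 [276.3, 185.9] [0.6019 0.1541 0.    ]
tube_rack 0.51 [261.0, 225.8] [0.4537 0.2115 0.    ]
white_jar 0.69 [196.9, 221.2] [0.4734 0.4453 0.006 ]
white_jar 0.61 [228.1, 234.6] [0.4224 0.3308 0.006 ]
white_jar 0.44 [229.4, 217.0] [0.4871 0.3265 0.006 ]
yellow_jar 0.96 [194.6, 188.6] [0.597  0.4571 0.    ]
blue_bottle 0.83 [164.2, 201.2] [0.5513 0.569  0.    ]
beaker 0.53 [170.3, 232.2] [0.4353 0.5433 0.    ]
timer 0.64 [188.3, 261.3] [0.3281 0.4751 0.    ]
small_jar 0.69 [398.7, 205.7] [ 0.52   -0.2916  0.    ]
small_jar 0.6 [191.1, 188.5] [0.5976 0.4701 0.    ]
side 49.679257763529016 285.6198884099108 207.5659575120329 [[-0.7497 -0.5238  0.4044 -0.0006]
 [-0.6617 
[... 584 characters left out ...]
88.7, 353.2] [0.4227 0.557  0.    ]
timer 0.66 [237.6, 354.4] [0.3341 0.483  0.    ]
timer 0.46 [189.6, 352.3] [0.4227 0.5541 0.    ]
small_jar 0.89 [363.8, 140.4] [ 0.5246 -0.2911  0.    ]
small_jar 0.56 [278.0, 247.7] [0.4597 0.2018 0.    ]
{'time_s': 1.1, 'qpos': array([-1.2466,  0.2999,  1.521 ,  0.    ,  1.3207, -0.0666]), 'joint_vel': array([ 0.0011,  0.0003,  0.0004,  0.0002, -0.0001, -0.0007]), 'tau': array([ -0.001 , -53.1669, -35.2923,   0.0708,   0.0213,   0.0001]), 'ee_pos': array([ 0.2095, -0.5085,  0.2055]), 'eef_rot': array([-3.1416,  0.    , -1.18  ]), 'force': array([-1.0548, -0.3401, -0.1775]), 'moment': array([-0.013 , -0.0396,  0.0164]), 'grip_width': 0.09417096936131514}
```

Run:
```python
import cv2
a=cv2.imread('pics/top0.png')[150:290,140:440];b=cv2.imread('pics/side0.png')[90:390,120:440]
cv2.imwrite('pics/top0c.png',cv2.resize(a,(780,364),interpolation=3));cv2.imwrite('pics/side0c.png',cv2.resize(b,(640,600),interpolation=3))
```

```text
(no output)
```

View pics/top0c.png

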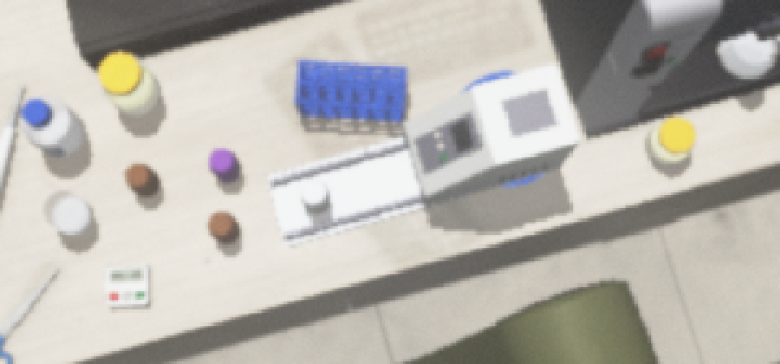

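View pics/side0c.png

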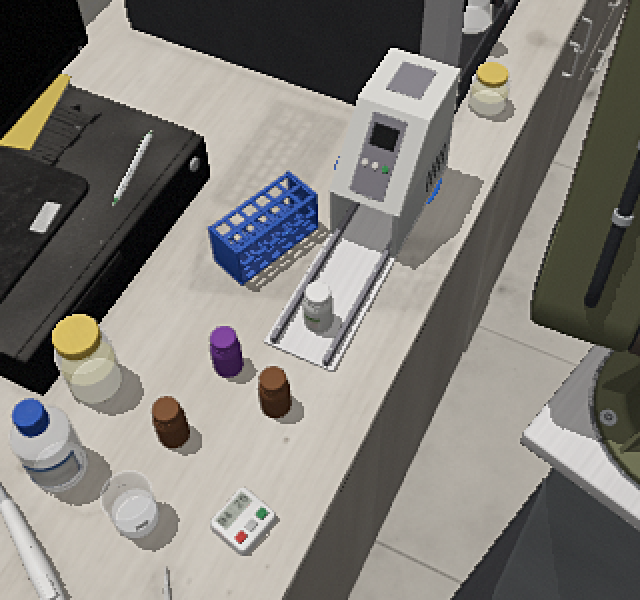

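The top crop shows the white jar in the track (crop 316,195), purple and brown look-alikes to its left, the blue rack behind the track (352,95), and the hood to the right. The side view agrees. Next I'll measure precisely from the depth.

```bash
cat > m.py <<'E'
from h import *
np.set_printoptions(precision=4,suppress=True)
C={}
for c in ['top','side']:
    im=cv2.imread(f'pics/{c}0.png')[:,:,::-1].astype(int);W=cloud(c,np.load(c+'0.npy'));C[c]=(im,W)
    r,g,b=im[...,0],im[...,1],im[...,2]
    x,y,z=W[...,0],W[...,1],W[...,2]
    t=(abs(x-.5)<.1)&(abs(y-.4)<.04); print(c,'table z',np.nanmedian(z[t]))
    rk=(b>r+60)&(x>.5)&(x<.68)&(y>.05)&(y<.25)&(z>.0)
    print('rack n',rk.sum(),'z pct',np.percentile(z[rk],[5,50,95]))
    q=W[rk&(z>.066)][:,:2]; print('rack top rect',cv2.minAreaRect((q*1000).astype(np.float32)))
    j=(x>.42)&(x<.50)&(y>.16)&(y<.26)&(z>.04)&(z<.1); q=W[j];print('jar',len(q),np.median(q,0),q.min(0),q.max(0))
    ra=(x>.38)&(x<.57)&(y>.02)&(y<.32)&(z>.012)&(z<.026)&~rk
    q=(W[ra]*1000).astype(np.float32); print('rails',len(q),cv2.minAreaRect(q[:,:2].copy()))
    np.save(f'rails_{c}.npy',W[ra])
    h=(x>.40)&(x<.68)&(y>-.2)&(y<.12)&(z>.03)&(z<.35)&~rk
    q=(W[h]*1000).astype(np.float32); print('hood',len(q),q[:,2].max(),cv2.minAreaRect(q[:,:2].copy()))
    tp=q[q[:,2]>190];print('hood top',len(tp),cv2.minAreaRect(tp[:,:2].copy()))
    if 1:
        for n,(cx,cy,rr) in dict(purple=(.485,.336,.04),br1=(.42,.332,.04),br2=(.473,.445,.04)).items():
            k=(np.hypot(x-cx,y-cy)<rr)&(z>.03)&(z<.1); print(n,k.sum(),np.median(W[k],0) if k.any() else '')
E
python3 m.py
```

```text
top table z 0.0008485406585719835
rack n 794 z pct [0.0026 0.0456 0.0831]
rack top rect ((596.9452514648438, 158.2292022705078), (147.61370849609375, 64.80970764160156), 85.22376251220703)
jar 106 [0.4456 0.21   0.0784] [0.4286 0.1906 0.0463] [0.465  0.2292 0.0916]
rails 399 ((476.0661926269531, 177.01861572265625), (185.30531311035156, 292.9796142578125), 3.403851270675659)
hood 3393 349.55658 ((562.9854125976562, -44.945953369140625), (192.07846069335938, 290.9181823730469), 14.904972076416016)
hood top 1802 ((549.8711547851562, -81.26741027832031), (156.10321044921875, 220.70840454101562), 39.68784713745117)
purple 114 [0.4927 0.3335 0.0703]
br1 107 [0.4046 0.3333 0.0708]
br2 117 [0.4743 0.4462 0.07  ]
side table z 0.0003978714431823738
rack n 1407 z pct [0.0042 0.0412 0.0789]
rack top rect ((596.3724975585938, 158.75173950195312), (149.76734924316406, 64.36900329589844), 85.87049102783203)
jar 255 [0.4424 0.2162 0.0719] [0.4286 0.1934 0.0401] [0.4649 0.2315 0.0844]
rails 590 ((487.71563720703125, 143.67205810546875), (134.2294158935547, 261.53912353515625), 12.530694961547852)
hood 7369 349.91287 ((565.8658447265625, -41.85968017578125), (197.57225036621094, 295.42486572265625), 15.092581748962402)
hood top 4044 ((551.8082885742188, -80.83512878417969), (157.48471069335938, 226.31805419921875), 39.1630744934082)
purple 271 [0.4874 0.3409 0.0664]
br1 287 [0.4025 0.3418 0.0671]
br2 299 [0.4684 0.4528 0.0695]
```

```bash
cat > fit.py <<'E'
from m import *
import sys
from scipy.optimize import minimize
A=np.vstack([C[c][1].reshape(-1,3) for c in C]); A=A[~np.isnan(A).any(1)]
# hood in initial frame
def loc(P,p): 
    u=np.array([np.cos(p[2]),np.sin(p[2])]);v=np.array([-u[1],u[0]]);d=P[:,:2]-p[:2];return d@u,d@v
p0=np.array([.485,.075,np.radians(-75)])
def cost(p):
    x,y=loc(A,p);z=A[:,2]
    m=(x>-.15)&(x<-.02)&(abs(y)<.06)&(z<.03)  # rails: soft score raised at |y| 35..44
    hi=(z>.0125)
    s=np.where(m&hi,np.clip(abs(abs(y)-.0385)/.006,0,3)**2-9,0).sum()
    return s
best=min(((cost(np.array([p0[0]+a,p0[1],p0[2]+t])),a,t) for a in np.arange(-.03,.031,.003) for t in np.arange(-.12,.121,.015)))
r=minimize(cost,[p0[0]+best[1],p0[1],p0[2]+best[2]],method='Nelder-Mead',options=dict(initial_simplex=[[p0[0]+best[1]+a,p0[1],p0[2]+best[2]+t] for a,t in((0,0),(.004,0),(0,.03),(.002,-.02))][:4]))
p=r.x;print(best,p,np.degrees(p[2]))
for c in C:
    W=C[c][1].reshape(-1,3);W=W[~np.isnan(W).any(1)];x,y=loc(W,p);z=W[:,2];m=(x>-.15)&(x<-.02)&(z<.04)
    print(c);print([(int(k*1000),round(1000*float(np.median(z[m&(abs(y-k)<.002)])),1)) for k in np.arange(-.064,.065,.004) if (m&(abs(y-k)<.002)).any()])
    m=(abs(y)<.06)&(z>.025);
    print('z vs x', [(int(k*1000),round(1000*float(np.median(z[m&(abs(x-k)<.003)])))) for k in np.arange(-.06,.21,.012) if (m&(abs(x-k)<.003)).any()])
    m2=(z<.03)&(z>.004)&(abs(y)<.03);print('floor xmin',np.percentile(x[m2&(x<-.1)&(x>-.23)],[0,2,5]))
    f=(z>.04)&(z<.19)&(x>.08)&(x<.19)&(abs(y)<.08);print('hood y pct',np.percentile(y[f],[1,5,50,95,99]))
    f=(z>.195)&(z<.22)&(x>0)&(x<.25)&(abs(y)<.08);print('hood top x,y',np.percentile(x[f],[1,99]),np.percentile(y[f],[1,99]))
E
python3 fit.py|grep -v -e purple -e br
```

```text
top table z 0.0008485406585719835
rack n 794 z pct [0.0026 0.0456 0.0831]
rack top rect ((596.9452514648438, 158.2292022705078), (147.61370849609375, 64.80970764160156), 85.22376251220703)
jar 106 [0.4456 0.21   0.0784] [0.4286 0.1906 0.0463] [0.465  0.2292 0.0916]
rails 399 ((476.0661926269531, 177.01861572265625), (185.30531311035156, 292.9796142578125), 3.403851270675659)
hood 3393 349.55658 ((562.9854125976562, -44.945953369140625), (192.07846069335938, 290.9181823730469), 14.904972076416016)
hood top 1802 ((549.8711547851562, -81.26741027832031), (156.10321044921875, 220.70840454101562), 39.68784713745117)
side table z 0.0003978714431823738
rack n 1407 z pct [0.0042 0.0412 0.0789]
rack top rect ((596.3724975585938, 158.75173950195312), (149.76734924316406, 64.36900329589844), 85.87049102783203)
jar 255 [0.4424 0.2162 0.0719] [0.4286 0.1934 0.0401] [0.4649 0.2315 0.0844]
rails 590 ((487.71563720703125, 143.67205810546875), (134.2294158935547, 261.53912353515625), 12.530694961547852)
hood 7369 349.91287 ((565.8658447265625, -41.85968017578125), (197.57225036621094, 295.42486572265
[... 1079 characters left out ...]
 0.5), (-51, 2.0), (-47, 6.0), (-43, 7.8), (-39, 19.5), (-35, 19.3), (-31, 6.2), (-27, 6.1), (-23, 6.1), (-19, 7.0), (-15, 6.5), (-11, 6.4), (-7, 6.0), (-3, 5.5), (0, 6.1), (4, 6.7), (8, 5.8), (12, 6.4), (16, 6.5), (20, 5.9), (24, 6.1), (28, 6.0), (32, 6.4), (36, 15.2), (40, 20.2), (44, 19.5), (48, 7.0), (52, 5.6), (56, -0.2), (60, 0.1), (64, 0.1)]
z vs x [(0, 82), (11, 114), (23, 127), (35, 141), (47, 154), (59, 168), (71, 181), (83, 193), (95, 201), (107, 201), (119, 201), (131, 202), (143, 202), (155, 202), (167, 201), (179, 202), (191, 201), (203, 199)]
floor xmin [-0.2197 -0.1994 -0.1972]
hood y pct [-0.0496 -0.0493 -0.048  -0.0345  0.0387]
hood top x,y [0.0835 0.2426] [-0.0484  0.073 ]
```

```bash
cat > go.py <<'E'
from h import *
np.set_printoptions(precision=3,suppress=True)
O=np.array([.4876,.0755]);YB=np.radians(-75.7)
def bw(x,y): return O+x*np.array([np.cos(YB),np.sin(YB)])+y*np.array([-np.sin(YB),np.cos(YB)])
def wb(P): d=np.asarray(P)[:2]-O; u=np.array([np.cos(YB),np.sin(YB)]);return np.array([d@u,-d[0]*u[1]+d[1]*u[0]])
def to(pos,yaw,tilt=0):
    """turn first (tool rotvec), then shift (tool axes, cm). tilt about bay y, leaning back"""
    o=ctrl.get_obs();Rc=R.from_euler('xyz',o['eef_rot'])
    yb=[-np.sin(YB),np.cos(YB),0]
    Rt=R.from_rotvec(-np.array(yb)*tilt)*R.from_euler('xyz',[np.pi,0,yaw])
    print('at',o['ee_pos'],'bay',wb(o['ee_pos']),'turn',(Rc.inv()*Rt).as_rotvec(),'shift cm',100*Rt.inv().apply(np.array(pos)-o['ee_pos']),'shift-before-turn',100*Rc.inv().apply(np.array(pos)-o['ee_pos']),'F',o['force'])
E
python3 - <<'E' | tail -22
from fit import *
p=np.array([.4876,.0755,np.radians(-75.7)])
W=A;x,y=loc(W,p);z=W[:,2]
for s in(-1,1):
    m=(z>.0145)&(z<.024)&(abs(s*y-.039)<.009)&(x>-.19)&(x<-.01); k=np.polyfit(x[m],y[m],1);print('rail',s,'slope',k[0],'y at -.1',np.polyval(k,-.1),m.sum())
m=(z>.04)&(z<.19)&(y<-.03)&(y>-.06)&(x>.08)&(x<.19);k=np.polyfit(x[m],y[m],1);print('hood side',k,np.std(y[m]))
m=(z>.108)&(z<.195)&(abs(y)<.04)&(x<.09)&(x>-.01);print('face: x of lip',np.median(x[m]-(z[m]-.102)/np.tan(np.radians(48))))
print('far end x', np.percentile(x[(z>.05)&(z<.196)&(abs(y)<.05)&(x>.15)&(x<.25)],[50,90,99]))
for xl in(-.2,-.14,-.08,0): print('front edge y at x',xl, y[(abs(x-xl)<.01)&(z>-.01)&(y>-.5)].min())
for n in ('top','side'):
  im,W=C[n];q=W.reshape(-1,3);q=q[(np.hypot(q[:,0]-.447,q[:,1]-.211)<.035)&(q[:,2]>.028)&(q[:,2]<.1)];print(n,'jar cap',cv2.minEnclosingCircle((q[q[:,2]>.07][:,:2]*1000).astype(np.float32)))
from go import *
print('jar bay',wb([.4465,.211]),'rack bay',wb([.5965,.1585]))
to([*[.4465,.211],.30],YB)
E
```

```text
floor xmin [-0.229  -0.2234 -0.2181]
hood y pct [-0.0497 -0.0494 -0.0481 -0.0462  0.0321]
hood top x,y [0.082  0.2385] [-0.0479  0.057 ]
side
[(-64, 0.3), (-60, 0.7), (-55, 0.5), (-51, 2.0), (-47, 6.0), (-43, 7.8), (-39, 19.5), (-35, 19.3), (-31, 6.2), (-27, 6.1), (-23, 6.1), (-19, 7.0), (-15, 6.5), (-11, 6.4), (-7, 6.0), (-3, 5.5), (0, 6.1), (4, 6.7), (8, 5.8), (12, 6.4), (16, 6.5), (20, 5.9), (24, 6.1), (28, 6.0), (32, 6.4), (36, 15.2), (40, 20.2), (44, 19.5), (48, 7.0), (52, 5.6), (56, -0.2), (60, 0.1), (64, 0.1)]
z vs x [(0, 82), (11, 114), (23, 127), (35, 141), (47, 154), (59, 168), (71, 181), (83, 193), (95, 201), (107, 201), (119, 201), (131, 202), (143, 202), (155, 202), (167, 201), (179, 202), (191, 201), (203, 199)]
floor xmin [-0.2197 -0.1994 -0.1972]
hood y pct [-0.0496 -0.0493 -0.048  -0.0345  0.0387]
hood top x,y [0.0835 0.2426] [-0.0484  0.073 ]
rail -1 slope 0.017339892278951306 y at -.1 -0.04149304367801833 273
rail 1 slope 0.014803264606625602 y at -.1 0.0365051396976872 255
hood side [ 0.0025 -0.0503] 0.0019529063265015451
face: x of lip -0.0002720094940897935
far end x [0.2345 0.2414 0.2469]
front edge y at x -0.2 -0.499835309388177
front edge y at x -0.14 -0.49997541665452067
front edge y at x -0.08 -0.49961811931201383
front edge y at x 0 -0.4999286102142403
top jar cap ((448.7616882324219, 210.30429077148438), 17.293415069580078)
side jar cap ((448.12994384765625, 210.66915893554688), 17.485897064208984)
jar bay [-0.141 -0.006] rack bay [-0.054  0.126]
at [ 0.21  -0.509  0.205] bay [ 0.497 -0.414] turn [-0.     0.     0.141] shift cm [-63.869 -40.736  -9.455] shift-before-turn [-57.501 -49.319  -9.453] F [-1.055 -0.34  -0.178]
```

```bash
sed -i 's/^O=.*/O=np.array([.4866,.0752]);YB=np.radians(-74.9)/' go.py
python3 -m inch '[0,0,-3,0,0,0.127,1, 0,0,-3.5,0,0,0,1, 0,0,-3.5,0,0,0,1]' 30
python3 - <<'E'
from go import *
W=cloud('top',np.load('top0.npy')).reshape(-1,3)
for xl in (-.2,-.16,-.1):
    b=np.array([wb(q) for q in W]);m=(abs(b[:,0]-xl)<.006)&(b[:,1]<-.06)&(b[:,1]>-.3)
    q=sorted(zip(b[m,1],W[m,2]),reverse=True);print(xl,[ (round(a,3),round(z,3)) for a,z in q if a<-.09][:12:1])
to([.4485,.2105,.30],YB)
E
```

```text
time_s: 1.48
ee_pos: [0.2095, -0.5084, 0.3066]
eef_rot: [-3.142, 0.0, -1.307]
force: [0.9, 0.3, 0.1]
grip_width: 0.094
-0.2 [(np.float64(-0.09), np.float64(0.008)), (np.float64(-0.09), np.float64(0.004)), (np.float64(-0.092), np.float64(0.007)), (np.float64(-0.093), np.float64(0.003)), (np.float64(-0.093), np.float64(-0.005)), (np.float64(-0.095), np.float64(0.001)), (np.float64(-0.096), np.float64(-0.876)), (np.float64(-0.096), np.float64(-0.002)), (np.float64(-0.096), np.float64(-0.007)), (np.float64(-0.098), np.float64(-0.0)), (np.float64(-0.099), np.float64(0.002)), (np.float64(-0.099), np.float64(-0.879))]
-0.16 [(np.float64(-0.09), np.float64(-0.004)), (np.float64(-0.091), np.float64(-0.003)), (np.float64(-0.093), np.float64(-0.012)), (np.float64(-0.094), np.float64(0.007)), (np.float64(-0.095), np.float64(0.001)), (np.float64(-0.095), np.float64(-0.88)), (np.float64(-0.097), np.float64(0.003)), (np.float64(-0.098), np.float64(0.002)), (np.float64(-0.098), np.float64(-0.898)), (np.float64(-0.098), np.float64(-0.0)), (np.float64(-0.1), np.float64(0.001)), (np.float64(-0.1), np.float64(-0.005))]
-0.1 [(np.float64(-0.09), np.float64(0.001)), (np.float64(-0.091), np.float64(0.0)), (np.float64(-0.093), np.float64(0.005)), (np.float64(-0.093), np.float64(0.0)), (np.float64(-0.095), np.float64(0.0)), (np.float64(-0.096), np.float64(0.001)), (np.float64(-0.097), np.float64(-0.002)), (np.float64(-0.097), np.float64(-0.866)), (np.float64(-0.098), np.float64(-0.001)), (np.float64(-0.099), np.float64(-0.007)), (np.float64(-0.101), np.float64(0.002)), (np.float64(-0.101), np.float64(-0.877))]
at [ 0.209 -0.508  0.307] bay [ 0.491 -0.42 ] turn [-0.  0.  0.] shift cm [-63.182 -41.803   0.657] shift-before-turn [-63.173 -41.817   0.661] F [0.853 0.273 0.146]
```

```bash
python3 -m inch '[-3.6,-2.4,0,0,0,0,1,-3.6,-2.4,0,0,0,0,1,-3.6,-2.4,0,0,0,0,1,-3.6,-2.4,0,0,0,0,1,-3.6,-2.4,0,0,0,0,1,-3.6,-2.4,0,0,0,0,1,-3.6,-2.4,0,0,0,0,1,-3.6,-2.4,0,0,0,0,1,-3.6,-2.4,0,0,0,0,1,-3.6,-2.4,0,0,0,0,1,-3.6,-2.4,0,0,0,0,1,-3.6,-2.4,0,0,0,0,1,-3.6,-2.4,0,0,0,0,1,-3.6,-2.4,0,0,0,0,1,-3.6,-2.4,0,0,0,0,1,-3.6,-2.4,0,0,0,0,1,-3.6,-2.4,0,0,0,0,1,0,0,0,0,0,0,1]'
python3 - <<'E'
from go import *
W=np.vstack([cloud(c,np.load(c+'0.npy')).reshape(-1,3) for c in('top','side')]);W=W[abs(W[:,2])<.008]
b=np.array([wb(q) for q in W])
for xl in (-.2,-.16,-.1):
    m=(abs(b[:,0]-xl)<.006)&(b[:,1]<-.06)&(b[:,1]>-.3);print(xl,np.sort(b[m,1])[:6])
to([.4485,.2105,.10],YB)
E
```

```text
time_s: 3.72
ee_pos: [0.4439, 0.1905, 0.3048]
eef_rot: [3.14, 0.0, -1.304]
force: [-0.8, -0.6, -0.3]
grip_width: 0.0939
-0.2 [-0.127 -0.127 -0.127 -0.127 -0.126 -0.126]
-0.16 [-0.128 -0.127 -0.127 -0.127 -0.126 -0.126]
-0.1 [-0.128 -0.127 -0.127 -0.126 -0.125 -0.125]
at [0.444 0.19  0.305] bay [-0.122 -0.011] turn [0.001 0.    0.003] shift cm [-1.813 -0.964 20.482] shift-before-turn [-1.809 -0.993 20.481] F [-0.79  -0.64  -0.302]
```

```bash
python3 -m inch '[-1.8,-0.97,0,0,0,0,1,0,0,5,0,0,0,1,0,0,5,0,0,0,1,0,0,5,0,0,0,1,0,0,5,0,0,0,1,0,0,4,0,0,0,1,0,0,3.4,0,0,0,1,0,0,0,0,0,0,1,0,0,0,0,0,0,1]'
python3 - <<'E'
from go import *
to([.4485,.2105,.03],YB)
shot('side','s1'); im=cv2.imread('pics/s1.png')[130:330,180:400];cv2.imwrite('pics/s1c.png',cv2.resize(im,(660,600),interpolation=3))
E
```

```text
time_s: 4.85
ee_pos: [0.4493, 0.2088, 0.0329]
eef_rot: [-3.14, 0.0, -1.307]
force: [0.5, 0.7, 0.6]
grip_width: 0.0938
at [0.449 0.209 0.033] bay [-0.139 -0.001] turn [-0.002  0.    -0.   ] shift cm [-0.181  0.034  0.289] shift-before-turn [-0.181  0.034  0.289] F [0.476 0.736 0.566]
```

View pics/s1c.png

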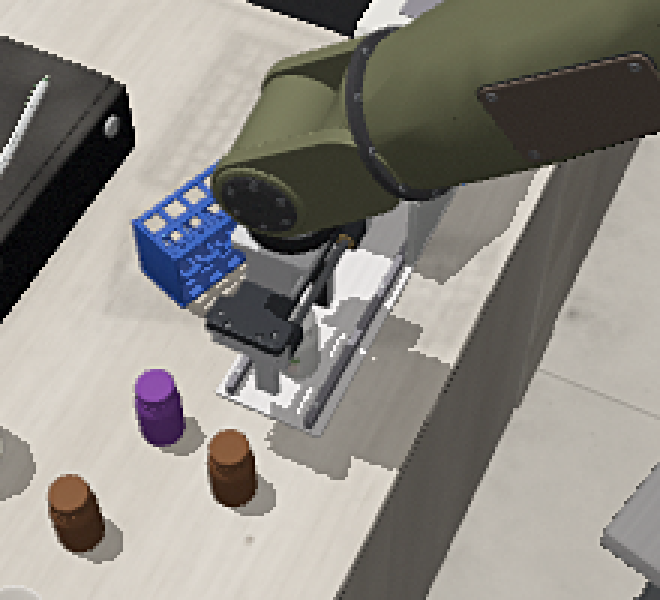

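The crop shows the jar (crop ~305,345) between the fingers, jaws along the track. I'll close on it.

```bash
python3 -m inch '[-0.15,0,0.1,0,0,0,1,0,0,0,0,0,0,0,0,0,0,0,0,0,0,0,0,0,0,0,0,0,0,0,0,0,0,0,0,0,0,0,0,0,0,0,0,0,0,0,0,0,0,0,0,0,0,0,0,0]' 12
python3 -m inch '[0,0,-2,0,0,0,0,0,0,-2,0,0,0,0,0,0,-2,0,0,0,0,0,0,0,0,0,0,0]'
python3 - <<'E'
from go import *
to([*bw(-.155,-.09),.075],YB)
E
```

```text
time_s: 5.9
ee_pos: [0.4481, 0.21, 0.0304]
eef_rot: [3.142, -0.0, -1.307]
force: [0.3, -0.9, -0.4]
grip_width: 0.0392
time_s: 6.4
ee_pos: [0.4486, 0.2103, 0.0913]
eef_rot: [-3.139, 0.0, -1.307]
force: [-1.0, -0.1, -1.2]
grip_width: 0.0391
at [0.449 0.21  0.091] bay [-0.14  -0.001] turn [-0.002  0.     0.   ] shift cm [-1.47   8.853  1.634] shift-before-turn [-1.471  8.857  1.615] F [-1.035 -0.08  -1.158]
```

```bash
python3 -m inch '[-0.5,3,0,0,0,0,0,-0.5,3,0,0,0,0,0,-0.5,2.85,0,0,0,0,0,0,0,3,0,0,0,0,0,0,2,0,0,0,0,0,0,1.2,0,0,0,0,0,0,0.3,0,0,0,0,0,0,0,0,0,0,0,0,0,0,0,0,0,0]'
python3 - <<'E'
from go import *
to([*bw(-.155,-.09),.0245],YB)
E
```

```text
time_s: 7.52
ee_pos: [0.3591, 0.2016, 0.0259]
eef_rot: [-3.141, 0.0, -1.307]
force: [-0.4, -0.6, -0.5]
grip_width: 0.0391
at [0.359 0.202 0.026] bay [-0.155 -0.09 ] turn [-0.001  0.     0.   ] shift cm [ 0.025 -0.021  0.142] shift-before-turn [ 0.025 -0.02   0.142] F [-0.356 -0.589 -0.481]
```

```bash
python3 -m inch '[0,0,0.15,0,0,0,0,0,0,0,0,0,0,0,0,0,0,0,0,0,0.6,0,0,0,0,0,0,0.6,0,0,0,0,0,0,0.8,0,0,0,0,0,0,0.8]'
python3 -m inch '[0,0,-2,0,0,0,0.8,0,0,-5,0,0,0,0.8,0,0,-6,0,0,0,1,0,0,-3,0,0,0,1,0,0,0,0,0,0,1]'
python3 - <<'E'
from go import *
to([.5965,.1585,.20],np.radians(-4.45))
im,d=shot('side');W=cloud('side',d);x,y,z=W[...,0],W[...,1],W[...,2]
k=(np.hypot(x-.359,y-.2016)<.04)&(z>.03)&(z<.1);q=W[k];print(len(q),q[:,2].max()); q=q[q[:,2]>.063];c=cv2.minEnclosingCircle((q[:,:2]*1000).astype(np.float32));print(c,wb(np.array(c[0])/1000))
E
```

```text
time_s: 8.28
ee_pos: [0.3587, 0.2014, 0.0239]
eef_rot: [3.142, -0.0, -1.307]
force: [0.4, -0.0, 1.1]
grip_width: 0.0726
time_s: 8.9
ee_pos: [0.3595, 0.2018, 0.1858]
eef_rot: [-3.138, 0.001, -1.307]
force: [-1.3, 0.2, -0.5]
grip_width: 0.0939
at [0.36  0.202 0.186] bay [-0.155 -0.09 ] turn [-0.004 -0.002 -1.229] shift cm [23.964  2.479 -1.424] shift-before-turn [ 10.362 -21.755  -1.342] F [-1.327  0.184 -0.464]
271 0.07916369522806521
((359.4952087402344, 203.19406127929688), 17.538799285888672) [-0.157 -0.089]
```

```bash
python3 -m inch '[0,0,0,0,0,-0.176,1,0,0,0,0,0,-0.176,1,0,0,0,0,0,-0.176,1,0,0,0,0,0,-0.176,1,0,0,0,0,0,-0.176,1,0,0,0,0,0,-0.176,1,0,0,0,0,0,-0.173,1,4,0.4,-0.4,0,0,0,1,4,0.4,-0.4,0,0,0,1,4,0.4,-0.4,0,0,0,1,4,0.4,0,0,0,0,1,4,0.4,0,0,0,0,1,3.9,0.4,0,0,0,0,1,0,0,0,0,0,0,1]'
python3 - <<'E'
from go import *
to([.5965,.1585,.12],np.radians(-4.45))
for c in('top','side'):
    W=cloud(c,np.load(c+'0.npy')).reshape(-1,3);m=(W[:,0]>.64)&(W[:,0]<.78)&(abs(W[:,1]-.155)<.08)&(W[:,2]>.01);q=W[m]
    for a in np.arange(.64,.78,.02):
        k=q[(q[:,0]>=a)&(q[:,0]<a+.02)];print(c,round(a,2),len(k),k[:,2].max() if len(k) else 0)
E
```

```text
time_s: 10.7
ee_pos: [0.5959, 0.158, 0.1928]
eef_rot: [3.14, 0.004, -0.079]
force: [-0.6, -0.4, -0.5]
grip_width: 0.0939
at [0.596 0.158 0.193] bay [-0.051  0.127] turn [ 0.001  0.004 -0.002] shift cm [ 0.053 -0.052  7.275] shift-before-turn [ 0.08  -0.06   7.275] F [-0.634 -0.443 -0.543]
top 0.64 3 0.013793464676952194
top 0.66 7 0.01733782336977918
top 0.68 6 0.013468562397486838
top 0.7 45 0.108272113590552
top 0.72 239 0.11416935907283743
top 0.74 201 0.11291377606153885
top 0.76 156 0.11439090728894374
top 0.78 0 0
side 0.64 0 0
side 0.66 0 0
side 0.68 0 0
side 0.7 81 0.10293110554011198
side 0.72 460 0.10427826090008652
side 0.74 282 0.10682637372095805
side 0.76 191 0.11253127556482534
side 0.78 0 0
```

```bash
python3 -m inch '[0,0,4,0,0,0,1,0,0,4,0,0,0,1,0,0,4,0,0,0,1,0,0,2.5,0,0,0,1,0,0,1,0,0,0,1,0,0,0,0,0,0,1,0,0,0,0,0,0,1]'
python3 -m inch '[0,0,0,0,0,0,0,0,0,0,0,0,0,0,0,0,0,0,0,0,0,0,0,0,0,0,0,0,0,0,0,0,0,0,0,0,0,0,0,0,0,0]' 20
python3 - <<'E'
from go import *
to([.5965,.1585,.037],np.radians(-4.45))
E
```

```text
time_s: 11.58
ee_pos: [0.5955, 0.1591, 0.042]
eef_rot: [-3.141, -0.001, -0.078]
force: [-0.4, -0.2, 0.9]
grip_width: 0.094
time_s: 12.32
ee_pos: [0.5953, 0.1589, 0.041]
eef_rot: [-3.142, -0.0, -0.078]
force: [1.8, 0.0, 0.8]
grip_width: 0.0613
at [0.595 0.159 0.041] bay [-0.052  0.127] turn [-0. -0. -0.] shift cm [0.126 0.029 0.403] shift-before-turn [0.126 0.029 0.403] F [1.823 0.005 0.832]
```

```bash
python3 -m inch '[0,0,-2,0,0,0,0,0,0,-3,0,0,0,0,0,0,-3,0,0,0,0,0,0,0,0,0,-0.17,0,0,0,0,0,0,-0.173,0,0,0,0,0,0,0,0]' 25
python3 - <<'E'
from go import *
to([*bw(-.115,0),.12],YB+np.pi/2)
E
```

```text
time_s: 13.08
ee_pos: [0.5951, 0.1589, 0.1218]
eef_rot: [-3.142, -0.0, 0.264]
force: [0.7, 0.3, -3.9]
grip_width: 0.0607
at [0.595 0.159 0.122] bay [-0.053  0.127] turn [-0. -0.  0.] shift cm [-12.651  -6.243   0.176] shift-before-turn [-12.649  -6.249   0.174] F [ 0.661  0.342 -3.892]
```

```bash
python3 -m inch '[0,-3.1,0,0,0,0,0,0,-3.15,0,0,0,0,0,-3.2,0,0,0,0,0,0,-3.2,0,0,0,0,0,0,-3.2,0,0,0,0,0,0,-3.05,0,0,0,0,0,0,0,0,3,0,0,0,0,0,0,1.5,0,0,0,0,0,0,0,0,0,0,0,0,0,0,0,0,0,0]'
python3 - <<'E'
from go import *
to([*bw(-.115,0),.047],YB+np.pi/2)
for c in('top','side'):
    im,d=shot(c,'p_'+c);W=cloud(c,d);im=im.astype(int);r,b=im[...,0],im[...,2]
    B=np.array([wb(q) for q in W.reshape(-1,3)]).reshape(*W.shape[:2],2)
    m=(b>r+60)&(abs(B[...,0]+.115)<.12)&(abs(B[...,1])<.07)&(W[...,2]>.02);z=W[...,2]
    print(c,m.sum(),np.percentile(z[m],[1,99]),cv2.minAreaRect((B[m]*1000).astype(np.float32)))
    for s in (-1,1):
        mm=(z>.0145)&(z<.024)&(abs(s*B[...,1]-.038)<.009)&(B[...,0]>-.19)&(B[...,0]<-.01)&~(b>r+60)
        if mm.sum()>15: print('rail',s,mm.sum(),np.polyfit(B[mm][:,0]+.1,B[mm][:,1],1))
a=cv2.imread('pics/p_top.png')[175:255,225:335];b=cv2.imread('pics/p_side.png')[130:280,200:360]
cv2.imwrite('pics/p.png',np.hstack([cv2.resize(a,(400,375),interpolation=3),cv2.resize(b,(400,375),interpolation=3)]))
E
```

```text
time_s: 14.32
ee_pos: [0.4573, 0.1862, 0.0767]
eef_rot: [-3.142, -0.001, 0.264]
force: [0.7, -0.4, -3.6]
grip_width: 0.0606
at [0.457 0.186 0.077] bay [-0.115  0.001] turn [-0.    -0.001  0.   ] shift cm [-0.061 -0.015  2.966] shift-before-turn [-0.063 -0.014  2.966] F [ 0.683 -0.394 -3.592]
top 43 [0.093 0.258] ((-112.95185089111328, 0.09404945373535156), (148.0343780517578, 50.48286056518555), 3.4400641918182373)
side 1108 [0.038 0.116] ((-115.62541198730469, 2.1109790802001953), (61.609249114990234, 149.17091369628906), 89.98200225830078)
rail -1 170 [-0.003 -0.039]
rail 1 28 [0.027 0.041]
```

View pics/p.png

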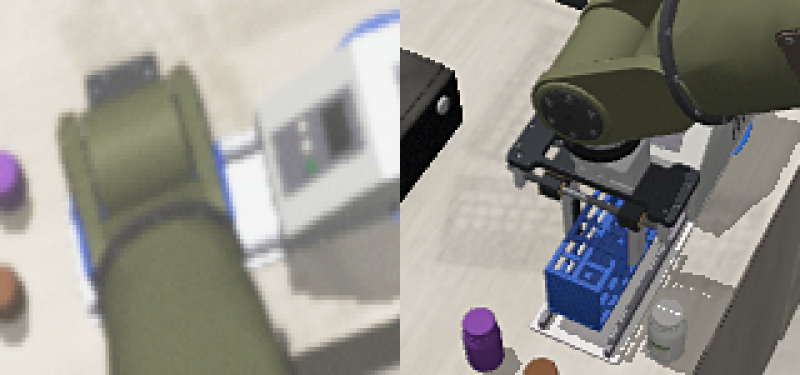

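The picture shows the rack held above the track, aligned with it; the white jar stands in front of the track (685,330). I'll lower it.

```bash
python3 -m inch '[-0.1,0,1,0,0,0,0,0,0,1,0,0,0,0,0,0,0.5,0,0,0,0,0,0,0.3,0,0,0,0,0,0,0,0,0,0,0]'
python3 -m inch '[0,0,0.15,0,0,0,0,0,0,0,0,0,0,0]'
```

```text
time_s: 15.05
ee_pos: [0.4557, 0.1858, 0.0478]
eef_rot: [3.142, 0.0, 0.265]
force: [0.5, 0.1, -3.5]
grip_width: 0.0609
time_s: 15.3
ee_pos: [0.4561, 0.1859, 0.047]
eef_rot: [-3.142, -0.001, 0.265]
force: [-0.1, 0.1, 2.6]
grip_width: 0.0607
```

```bash
python3 -m inch '[0,0,0,0,0,0,0.6,0,0,0,0,0,0,0.85,0,0,0,0,0,0,0.85,0,0,0,0,0,0,0.85,0,0,-3,0,0,0,0.85,0,0,-4,0,0,0,0.85,0,0,-4,0,0,0,0.85,0,-3,-2,0,0,0,0.3,0,-4,0,-0.185,0,0,0,0,-3,0,-0.185,0,0,0,0,0,0,-0.185,0,0,0,0,0,0,0,0,0,0]'
python3 - <<'E'
from go import *
to([*bw(-.225,0),.045],YB+np.pi/2,.56)
o=ctrl.get_obs();print(o['qpos'],o['time_s'],o['grip_width'])
im,d=shot('side','r_side');W=cloud('side',d);im=im.astype(int)
z=W[...,2];B=np.array([wb(q) for q in W.reshape(-1,3)]).reshape(*W.shape[:2],2)
m=(im[...,2]>im[...,0]+60)&(abs(B[...,0]+.115)<.12)&(abs(B[...,1])<.07)&(z>.02)
print(m.sum(),np.percentile(z[m],[1,99]),cv2.minAreaRect((B[m]*1000).astype(np.float32)))
cv2.imwrite('pics/rc.png',cv2.resize(cv2.imread('pics/r_side.png')[110:310,180:400],(660,600),interpolation=3))
E
```

```text
time_s: 16.8
ee_pos: [0.4286, 0.2833, 0.1692]
eef_rot: [2.585, 0.003, 0.269]
force: [-0.4, 0.1, 0.7]
grip_width: 0.0333
at [0.429 0.283 0.169] bay [-0.216 -0.002] turn [-0.003 -0.     0.006] shift cm [ 0.185 -7.361 10.045] shift-before-turn [ 0.226 -7.329 10.067] F [-0.414  0.131  0.667]
[ 0.759  0.427  1.535 -0.486  1.479  0.609] 16.8 0.03326689784662068
53 [0.024 0.061] ((-177.08541870117188, -13.077335357666016), (37.73466873168945, 74.02131652832031), 41.646305084228516)
```

View pics/rc.png

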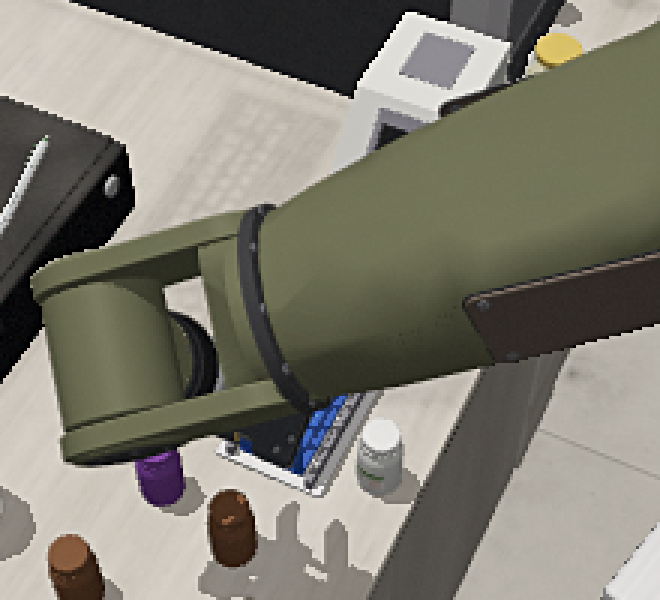

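```bash
python3 -m inch '[0,0,0,0,0,0.006,0,0,0,0,0,0,0,0]'
python3 - <<'E'
from go import *
to([*bw(-.212,0),.10],YB+np.pi/2,.56)
to([*bw(-.212,0),.04],YB+np.pi/2,.56)
E
```

```text
time_s: 17.1
ee_pos: [0.4302, 0.281, 0.1716]
eef_rot: [2.589, -0.004, 0.258]
force: [0.3, -0.3, -0.7]
grip_width: 0.0092
at [0.43  0.281 0.172] bay [-0.213 -0.001] turn [-0.007 -0.001 -0.007] shift cm [ 0.082 -3.684  6.145] shift-before-turn [ 0.052 -3.641  6.171] F [ 0.264 -0.258 -0.734]
at [0.43  0.281 0.172] bay [-0.213 -0.001] turn [-0.007 -0.001 -0.007] shift cm [ 0.082 -6.871 11.229] shift-before-turn [ 0.026 -6.793 11.276] F [ 0.264 -0.258 -0.734]
```

```bash
python3 -m inch '[0.08,-1.7,2.8,0,0,0,0,0,-1.7,2.8,0,0,0,0,0,-1.7,2.8,0,0,0,0,0,-1.75,2.8,0,0,0,0,0,0,0,0,0,0,0,0,0,0,0,0,0,0]'
python3 - <<'E'
from go import *
to([*bw(-.192,0),.04],YB+np.pi/2,.56)
print(ctrl.get_obs()['grip_width'])
E
```

```text
time_s: 17.85
ee_pos: [0.4317, 0.2815, 0.0411]
eef_rot: [2.588, -0.005, 0.259]
force: [-0.2, 0.0, 0.4]
grip_width: 0.0004
at [0.432 0.282 0.041] bay [-0.213  0.001] turn [-0.006 -0.002 -0.006] shift cm [-0.078  1.759  1.238] shift-before-turn [-0.069  1.767  1.228] F [-0.152  0.012  0.379]
0.0003771851479227225
```

```bash
python3 -m inch '[-0.05,0.85,0.53,0,0,0,0,0,0.85,0.53,0,0,0,0,0,0.85,0.53,0,0,0,0,0,0.85,0.53,0,0,0,0]'
python3 -m inch '[0,1,0.625,0,0,0,0,0,1,0.625,0,0,0,0,0,1,0.625,0,0,0,0,0,1,0.625,0,0,0,0,0,1,0.625,0,0,0,0,0,1,0.625,0,0,0,0,0,1,0.625,0,0,0,0,0,1,0.625,0,0,0,0,0,1,0.625,0,0,0,0,0,0.5,0.31,0,0,0,0,0,0,0,0,0,0,0]'
cat > f.py <<'E'
from go import *
o=ctrl.get_obs();u=np.array([np.cos(YB),np.sin(YB)])
print('t',o['time_s'],'bay',wb(o['ee_pos']),o['ee_pos'][2],'push F',-(o['force'][:2]@u),o['force'])
E
python3 f.py
```

```text
time_s: 18.35
ee_pos: [0.4412, 0.2421, 0.04]
eef_rot: [2.587, -0.004, 0.26]
force: [-1.0, 5.1, 3.6]
grip_width: 0.0002
time_s: 19.73
ee_pos: [0.4695, 0.1336, 0.039]
eef_rot: [2.586, -0.003, 0.259]
force: [0.0, -0.0, -0.0]
grip_width: 0.0007
t 19.725 bay [-0.061 -0.001] 0.039031364866166554 push F -0.04715025398452056 [ 0.042 -0.037 -0.009]
```

```bash
for i in 1 2; do :; done
python3 -m inch '[0,0.21,0.13,0,0,0,0,0,0.21,0.13,0,0,0,0,0,0.21,0.13,0,0,0,0,0,0.21,0.13,0,0,0,0]'; python3 f.py
python3 -m inch '[0,0.21,0.13,0,0,0,0,0,0.21,0.13,0,0,0,0,0,0.21,0.13,0,0,0,0,0,0.21,0.13,0,0,0,0]'; python3 f.py
```

```text
time_s: 20.23
ee_pos: [0.4722, 0.1246, 0.0391]
eef_rot: [2.587, -0.003, 0.26]
force: [-0.2, 2.2, -0.1]
grip_width: 0.0006
t 20.225 bay [-0.051 -0.001] 0.03910571314926009 push F 2.1639280769380767 [-0.176  2.194 -0.098]
time_s: 20.72
ee_pos: [0.4748, 0.115, 0.0392]
eef_rot: [2.587, -0.003, 0.26]
force: [-0.6, 0.9, -0.9]
grip_width: 0.0001
t 20.725 bay [-0.042 -0.001] 0.039175176534350785 push F 0.994763144101308 [-0.581  0.874 -0.886]
```

```bash
cat >> f.py <<'E'
import sys
F=-(o['force'][:2]@u)
sys.exit(0 if F<4.2 else 1)
E
python3 -m inch '[0,0.085,0.053,0,0,0,0,0,0.085,0.053,0,0,0,0,0,0.085,0.053,0,0,0,0,0,0.085,0.053,0,0,0,0]' >/dev/null; python3 f.py &&
python3 -m inch '[0,0.085,0.053,0,0,0,0,0,0.085,0.053,0,0,0,0,0,0.085,0.053,0,0,0,0,0,0.085,0.053,0,0,0,0]' >/dev/null; python3 f.py &&
python3 -m inch '[0,0.085,0.053,0,0,0,0,0,0.085,0.053,0,0,0,0,0,0.085,0.053,0,0,0,0,0,0.085,0.053,0,0,0,0]' >/dev/null; python3 f.py &&
python3 -m inch '[0,0.085,0.053,0,0,0,0,0,0.085,0.053,0,0,0,0,0,0.085,0.053,0,0,0,0]' >/dev/null; python3 f.py
```

```text
t 21.225 bay [-0.038 -0.001] 0.03916191692822007 push F 1.5520164897736213 [-0.812  1.389 -0.971]
t 21.725 bay [-0.034 -0.001] 0.039169295794959744 push F 2.8846319937816385 [-0.341  2.896 -0.562]
t 22.225 bay [-0.03  -0.001] 0.03912849863319869 push F 2.0593293226903655 [-0.087  2.109 -0.59 ]
t 22.6 bay [-0.027 -0.001] 0.03914396760843296 push F 2.008483079592515 [-1.555  1.661 -1.136]
```

```bash
python3 -m inch '[0,0.06,0.037,0,0,0,0,0,0.06,0.037,0,0,0,0]' >/dev/null; python3 f.py &&
python3 -m inch '[0,0.06,0.037,0,0,0,0,0,0.06,0.037,0,0,0,0]' >/dev/null && python3 f.py &&
python3 -m inch '[0,0.06,0.037,0,0,0,0,0,0.06,0.037,0,0,0,0]' >/dev/null && python3 f.py &&
python3 -m inch '[0,0.06,0.037,0,0,0,0,0,0.06,0.037,0,0,0,0]' >/dev/null && python3 f.py &&
python3 -m inch '[0,0.06,0.037,0,0,0,0,0,0.06,0.037,0,0,0,0]' >/dev/null && python3 f.py &&
python3 -m inch '[0,0.06,0.037,0,0,0,0,0,0.06,0.037,0,0,0,0]' >/dev/null && python3 f.py &&
python3 -m inch '[0,0.06,0.037,0,0,0,0,0,0.06,0.037,0,0,0,0]' >/dev/null && python3 f.py &&
python3 -m inch '[0,0.06,0.037,0,0,0,0,0,0.06,0.037,0,0,0,0]' >/dev/null && python3 f.py &&
python3 -m inch '[0,0.06,0.037,0,0,0,0,0,0.06,0.037,0,0,0,0]' >/dev/null && python3 f.py &&
python3 -m inch '[0,0.06,0.037,0,0,0,0,0,0.06,0.037,0,0,0,0]' >/dev/null && python3 f.py
```

```text
t 22.85 bay [-0.025 -0.001] 0.03913241295762317 push F 1.4796274650066574 [-0.768  1.325 -1.091]
t 23.1 bay [-0.024 -0.001] 0.03915222747696388 push F 2.057977816395902 [-0.334  2.042 -0.182]
t 23.35 bay [-0.022 -0.001] 0.03914730531061161 push F 1.9118756557461338 [-1.193  1.658 -0.134]
t 23.6 bay [-0.021 -0.001] 0.039163515193357715 push F 2.065110491391432 [-1.006  1.868 -1.207]
t 23.85 bay [-0.02  -0.001] 0.039164205765629234 push F 2.2090524919654424 [-0.967  2.027 -0.553]
t 24.1 bay [-0.018 -0.001] 0.03915363207792692 push F 2.393817626911234 [-0.46   2.355 -0.472]
t 24.35 bay [-0.017 -0.001] 0.03917588180741284 push F 2.6115990269536433 [-0.621  2.538 -0.694]
t 24.6 bay [-0.015 -0.001] 0.03914261530625823 push F 2.357211726813266 [ 0.077  2.462 -1.187]
t 24.85 bay [-0.014 -0.001] 0.03918055618982356 push F 1.6160742314670395 [ 0.343  1.766 -0.464]
t 25.1 bay [-0.013 -0.001] 0.03917496673349061 push F 1.5526739017769722 [-0.865  1.375 -1.006]
```

```bash
python3 -m inch '[0,0.06,0.037,0,0,0,0,0,0.06,0.037,0,0,0,0]' >/dev/null; python3 f.py &&
python3 -m inch '[0,0.06,0.037,0,0,0,0,0,0.06,0.037,0,0,0,0]' >/dev/null && python3 f.py &&
python3 -m inch '[0,0.06,0.037,0,0,0,0,0,0.06,0.037,0,0,0,0]' >/dev/null && python3 f.py &&
python3 -m inch '[0,0.06,0.037,0,0,0,0,0,0.06,0.037,0,0,0,0]' >/dev/null && python3 f.py &&
python3 -m inch '[0,0.06,0.037,0,0,0,0,0,0.06,0.037,0,0,0,0]' >/dev/null && python3 f.py &&
python3 -m inch '[0,0.06,0.037,0,0,0,0,0,0.06,0.037,0,0,0,0]' >/dev/null && python3 f.py &&
python3 -m inch '[0,0.06,0.037,0,0,0,0,0,0.06,0.037,0,0,0,0]' >/dev/null && python3 f.py &&
python3 -m inch '[0,0.06,0.037,0,0,0,0,0,0.06,0.037,0,0,0,0]' >/dev/null && python3 f.py &&
python3 -m inch '[0,0.06,0.037,0,0,0,0,0,0.06,0.037,0,0,0,0]' >/dev/null && python3 f.py &&
python3 -m inch '[0,0.06,0.037,0,0,0,0,0,0.06,0.037,0,0,0,0]' >/dev/null && python3 f.py
```

```text
t 25.35 bay [-0.011 -0.001] 0.03917789617087886 push F 1.7728238432670829 [-0.583  1.679 -2.342]
t 25.6 bay [-0.01  -0.001] 0.03918069605918232 push F 1.5625514054733507 [-0.727  1.422 -1.503]
t 25.85 bay [-0.008 -0.001] 0.03918675086652396 push F 2.944756005475012 [-0.354  2.954 -0.742]
t 26.1 bay [-0.007 -0.001] 0.03918355236617266 push F 2.109254785264488 [-0.619  2.018  0.04 ]
t 26.35 bay [-0.005 -0.001] 0.03917552992268621 push F 2.271674480157145 [-0.459  2.229 -0.624]
t 26.6 bay [-0.004 -0.001] 0.03919213993765429 push F 1.8627867634195068 [-1.368  1.56  -0.093]
t 26.85 bay [-0.003 -0.001] 0.03919553513682514 push F 2.2513748762924 [-0.399  2.224 -0.946]
t 27.1 bay [-0.001 -0.001] 0.03919920211329707 push F 2.140177352072278 [-0.388  2.112 -0.275]
t 27.35 bay [ 0.    -0.001] 0.03919663289239403 push F 1.7817817389679613 [-1.454  1.453 -1.083]
t 27.6 bay [ 0.002 -0.001] 0.03918856465043388 push F 1.9369729795053336 [-0.633  1.835 -1.012]
```

```bash
python3 -m inch '[0,0.06,0.037,0,0,0,0]' >/dev/null; python3 f.py &&
python3 -m inch '[0,0.06,0.037,0,0,0,0]' >/dev/null && python3 f.py &&
python3 -m inch '[0,0.06,0.037,0,0,0,0]' >/dev/null && python3 f.py &&
python3 -m inch '[0,0.06,0.037,0,0,0,0]' >/dev/null && python3 f.py &&
python3 -m inch '[0,0.06,0.037,0,0,0,0]' >/dev/null && python3 f.py &&
python3 -m inch '[0,0.06,0.037,0,0,0,0]' >/dev/null && python3 f.py &&
python3 -m inch '[0,0.06,0.037,0,0,0,0]' >/dev/null && python3 f.py &&
python3 -m inch '[0,0.06,0.037,0,0,0,0]' >/dev/null && python3 f.py &&
python3 -m inch '[0,0.06,0.037,0,0,0,0]' >/dev/null && python3 f.py &&
python3 -m inch '[0,0.06,0.037,0,0,0,0]' >/dev/null && python3 f.py &&
python3 -m inch '[0,0.06,0.037,0,0,0,0]' >/dev/null && python3 f.py &&
python3 -m inch '[0,0.06,0.037,0,0,0,0]' >/dev/null && python3 f.py
```

```text
t 27.725 bay [ 0.002 -0.001] 0.03920608275109015 push F 2.255671353748069 [-1.235  2.003 -1.866]
t 27.85 bay [ 0.003 -0.001] 0.039210759285603414 push F 1.8079512884371118 [-0.787  1.66  -1.408]
t 27.975 bay [ 0.004 -0.001] 0.03919071760359824 push F 1.856214872906284 [-0.668  1.742 -0.543]
t 28.1 bay [ 0.004 -0.001] 0.03919407403613705 push F 2.11395764935562 [-0.667  2.01  -1.979]
t 28.225 bay [ 0.005 -0.001] 0.03921823287176837 push F 2.2098596922653386 [-0.116  2.258 -1.519]
t 28.35 bay [ 0.006 -0.001] 0.039214372349164056 push F 3.231350758567935 [-0.937  3.094 -1.251]
t 28.475 bay [ 0.007 -0.001] 0.03923303763519505 push F 1.6558588005387587 [-0.033  1.706 -1.286]
t 28.6 bay [ 0.007 -0.001] 0.03923236319906899 push F 1.6080654298539114 [-0.078  1.645 -1.303]
t 28.725 bay [ 0.008 -0.001] 0.03920929484663329 push F 1.9622171729192268 [ 0.357  2.129 -0.249]
t 28.85 bay [ 0.009 -0.001] 0.039216380846991555 push F 1.701776970276544 [-0.782  1.552 -2.119]
t 28.975 bay [ 0.009 -0.001] 0.03921895781935476 push F 1.0286546941541008 [ 0.265  1.137 -1.045]
t 29.1 bay [ 0.01  -0.001] 0.03922045496231104 push F 2.8578680834956836 [-0.803  2.743 -1.861]
```

```bash
python3 -m inch '[0,0.06,0.037,0,0,0,0]' >/dev/null; python3 f.py &&
python3 -m inch '[0,0.06,0.037,0,0,0,0]' >/dev/null && python3 f.py &&
python3 -m inch '[0,0.06,0.037,0,0,0,0]' >/dev/null && python3 f.py &&
python3 -m inch '[0,0.06,0.037,0,0,0,0]' >/dev/null && python3 f.py &&
python3 -m inch '[0,0.06,0.037,0,0,0,0]' >/dev/null && python3 f.py &&
python3 -m inch '[0,0.06,0.037,0,0,0,0]' >/dev/null && python3 f.py &&
python3 -m inch '[0,0.06,0.037,0,0,0,0]' >/dev/null && python3 f.py &&
python3 -m inch '[0,0.06,0.037,0,0,0,0]' >/dev/null && python3 f.py
```

```text
t 29.225 bay [ 0.011 -0.001] 0.03921971019223465 push F 1.8945307522433548 [-0.521  1.822 -1.784]
t 29.35 bay [ 0.011 -0.001] 0.039188328864919256 push F 5.828047505535715 [-0.783  5.825 -2.236]
```

```bash
python3 -m inch '[0,0,0,0,0,0,0]' ; python3 f.py
python3 -c "
from h import *
shot('side','home')"; python3 f.py
```

```text
time_s: 29.48
ee_pos: [0.4884, 0.064, 0.0392]
eef_rot: [2.587, -0.003, 0.26]
force: [-0.6, 5.4, -2.4]
grip_width: 0.0002
t 29.475 bay [ 0.011 -0.001] 0.039211361267511805 push F 5.419819160817083 [-0.617  5.447 -2.446]
t 29.525 bay [ 0.011 -0.001] 0.03921619717750936 push F 5.043959216685736 [-0.608  5.06  -0.9  ]
```

Force jumped to 5–6 N and stayed there: home against the firm stop, under the mount's 10 N. I'll withdraw.

```bash
python3 -m inch '[0,-0.17,-0.106,0,0,0,0,0,-0.85,-0.53,0,0,0,0,0,-1.7,-1.06,0,0,0,0,0,-1.7,-1.06,0,0,0,0,0,-2,-1.25,0,0,0,0,0,0,-4,0,0,0,0,0,0,-5,0,0,0,0,0,2,-4,0.18,0,0,0,0,3,-4,0.18,0,0,0,0,-2,-3,0.18,0,0,0,-4,-3,-1,0,0,0,0,-5,0,0,0,0,0,0,-5,0,0,0,0,0,0,-5,0,0,0,0,0,0,-5,0,0,0,0,0,0,0,0,0,0,0,0,0]'
python3 - <<'E'
from go import *
o=ctrl.get_obs();print(o['ee_pos'],wb(o['ee_pos']))
for c in('top','side'):
    im,d=shot(c,'f_'+c);W=cloud(c,d);im=im.astype(int);z=W[...,2]
    B=np.array([wb(q) for q in W.reshape(-1,3)]).reshape(*W.shape[:2],2)
    m=(im[...,2]>im[...,0]+50)&(abs(B[...,0])<.1)&(abs(B[...,1])<.045)&(z>.01)&(z<.1)
    print(c,m.sum(), np.percentile(B[m][:,0],[2,50,98]) if m.any() else'',np.percentile(B[m][:,1],[2,98]) if m.any() else'')
    k=(abs(B[...,0]+.157)<.035)&(abs(B[...,1]+.09)<.035)&(z>.064)&(z<.09);q=B[k]
    print('jar',k.sum(),cv2.minEnclosingCircle((q*1000).astype(np.float32)) if k.sum()>3 else '',np.percentile(z[k],95) if k.any() else '')
    if 1:
        for n in ['yellow_jar','blue_bottle','beaker','timer','small_jar']:
            for r in ctrl.place_of(c,n)[:1]: print(n,round(r['score'],2),r['centre'])
cv2.imwrite('pics/fc.png',cv2.resize(cv2.imread('pics/f_side.png')[90:390,120:440],(640,600),interpolation=3))
E
```

```text
time_s: 31.52
ee_pos: [0.2105, 0.1656, 0.2436]
eef_rot: [3.127, -0.006, 0.262]
force: [0.3, 1.4, -0.0]
grip_width: 0.0003
[0.211 0.166 0.244] [-0.159 -0.243]
top 0  
jar 76 ((-156.2350616455078, -88.6991195678711), 17.506319046020508) 0.08162814961594594
yellow_jar 0.8 [193.3, 187.8]
blue_bottle 0.63 [160.4, 200.7]
beaker 0.65 [298.1, 218.2]
timer 0.51 [190.4, 261.1]
small_jar 0.55 [397.0, 206.4]
side 298 [0.015 0.018 0.038] [-0.03   0.029]
jar 147 ((-157.00918579101562, -89.6677474975586), 17.58806037902832) 0.07749048807209083
yellow_jar 0.77 [168.3, 279.1]
blue_bottle 0.75 [147.8, 324.7]
beaker 0.64 [188.0, 353.2]
timer 0.96 [240.4, 351.3]
small_jar 0.62 [362.3, 142.4]
```

View pics/fc.png

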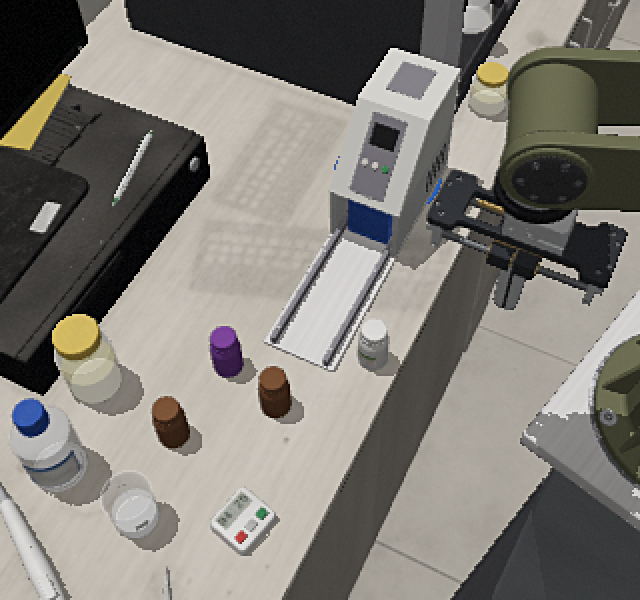

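The final view shows the rack's end plate squarely under the hood (crop 370,220), the white jar upright in front of the track (373,345), the others unmoved. The rack's rear end measures 18 mm inside the mouth, the same place as at the stop, so it hasn't sprung back.

```bash
python3 -c "
from station import ctrl
print(ctrl.get_obs()['time_s'],ctrl.hand_in())"
```

```text
the job is handed in; nothing more can be done
32.125 None
```

The job is handed in at 32 s of the 69 s allowed: the white jar is out of the track and the rack is fully home under the hood. No verdict was reported.

- **White jar:** I lifted it out first and stood it upright on the worktop. Its centre is about 89 mm to the robot's side of the track's centre line.
- **Rack:** I lowered it between the rails, released it, and pushed its rear end with the closed, tilted fingers. The push force stayed around 2 N while it slid, then jumped to 5–6 N and held there. I took that as home and stopped well under the mount's 10 N, so I don't expect the mount moved, though it can't be seen.
- **Last checks:** The final side-camera depth puts the rack's rear end 18 mm inside the mouth, the same as where the push stopped, so it has not sprung back. It lies centred in the track to about 1 mm. The arm was clear of everything.
- **Bystanders:** In the final picture all five look unmoved. The one disagreement was the top camera's network placing the beaker at the bay; the side camera and the picture show it where it started.

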